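Clamp the bauble's stem for painting

TASK

Get the glass bauble ready for painting by shutting its stem clamp: with a finger, push the steel strap round by its peg until it lies across the stem against its stop under the cam, and only then press the black-gripped cam lever down flat as far as it goes. Pick nothing up, leave the bauble lying in its cradle, and leave the paint jar, cup and brush where they are.

Things in the scene. Friction and masses are not known exactly. Their poses are not given: they have to be found in the camera images.
- fixture: Stem clamp fixed to the table: plywood plate 200 x 235 x 12 mm. Origin at table height, below the point where the strap will cross the stem. Its x runs along the stem towards the ball, y along the 235 mm side towards the lever, z up. Stem at y 0. A dark steel pillar, 16 x 30 mm, 98 mm high, at x +21.5, y +85 mm, is the strap's stop and carries the cam.
- strap_pivot (a point): Point on the strap's vertical pivot, at the height of the strap's top (74 mm); at x 0, y -70 mm in the fixture's frame.
- strap (a joint): Strap swing, rad. At 0 it points along the fixture's -x, clear of the stem; it grows clockwise seen from above; at 1.571, its stop, it lies along +y across the stem, end under the cam. Least -0.3. Flat steel bar, 165 mm long from the pivot, 24 wide, 8 thick, 66 to 74 mm above the table. Its rubber pad passes 2 mm over the stem. Stiff pivot (0.12 N m): it stays where it is left.
- strap_peg (a point): Middle of the upright steel peg on the strap, 105 mm from the strap's pivot: 14 mm in diameter, 30 mm tall, from 74 to 104 mm above the table. This point is 89 mm above the table.
- lever_hinge (a point): Point on the cam lever's level hinge axis (along the fixture's x), 86 mm above the table; at x 0, y +85 mm in the fixture's frame.
- lever (a joint): Angle of the cam lever above level, rad: 0 is fully down (its stop; level, pointing along the fixture's +y), 1.0 fully raised, tip up and outward. Starts raised. Stiff hinge (0.2 N m, about 3 N at the grip): it stays where it is left.
- lever_grip (a point): Point on the upper face of the lever's black grip, midway across, 65 mm out from the hinge along the lever. The grip is 20 mm wide, 40 mm long (50 to 90 mm from the hinge, where the lever ends) and 13 mm thick; when the lever is down its top is 96 mm above the table.
- bauble_center (a point): Centre of the blown-glass bauble's ball, 64 mm in diameter, 50 mm above the table, resting in a cork ring at the fixture's x +75 mm, y 0. Its 12 mm thick glass stem runs from the ball along the fixture's -x to x -37 mm, 50 mm above the table. Loose, about 40 g.
- paint_jar: Paint jar with a white lid, 48 mm in diameter, 62 mm tall, standing; origin at the centre of its underside.
- water_cup: White cup, 66 mm across the rim, 75 mm tall, standing; origin at the centre of its underside.
- brush: Flat paint brush, 160 mm long, 42 mm wide at the head, 20 mm thick, lying flat on the table; origin at the middle of its underside.

How it is judged:
On the way, in this order (a step that is already met when the one before it is completed fails the run):
1. the strap lies across the stem, within 0.1 rad of its stop, while the lever is still raised (above 0.35 rad) (value of joint strap above 1.47 rad and value of joint lever above 0.35 rad), for 0.2 s.
2. the lever is pressed down to within 0.08 rad of its stop with the strap still across (value of joint lever below 0.08 rad and value of joint strap above 1.47 rad), for 0.2 s.
At the end, for the whole second after the job is handed in: The strap lies across the stem within 0.1 rad of its stop, the lever is within 0.08 rad of fully down, and the ball's centre is within 12 mm of where it started (all of step 2 and distance of bauble_center from where it was at the start of the episode below 0.012 m); the robot touches nothing.
It fails at once if the bauble is moved in its cradle or lifted (ball centre more than 15 mm from its start) (distance of bauble_center from where it was at the start of the episode above 0.015 m).
It fails at once if the paint jar, cup or brush is moved more than 25 mm or lifted (distance of any of paint_jar, water_cup, brush from where it was at the start of the episode above 0.025 m).
It also fails if it takes over 48 s, if anything falls off the work surface, if the arm or the gripper's body presses on something with over 40 N, if the wrist force passes 120 N, or if a joint passes its speed limit or range.

ROBOT

A 6-joint arm with a two-finger parallel gripper is mounted at the origin on the work surface. World frame = base frame: x ahead of the robot, y to its left, z up, the work surface at z = 0. Lengths are in m, angles in rad, forces in N, time in s.
With the tool pointing down it reaches from about 0.225 to 0.875 m from the base axis. Payload 3.4 kg.
Tool frame: the origin (TCP) lies on the mounting face of the last link; the fingertips stand 173 mm ahead of it and the grasp point (between the pads) lies 155 mm ahead of it; x points along the fingers, y is the direction in which the jaws open and shut, and the axes are right-handed (so a half turn about x gives the same grasp; the last joint's range is limited). The gripper opens to 85 mm and grips with 20 to 120 N. Pads are 22 mm wide; open, the fingers measure 114 mm over their backs; the gripper's body (76 mm by 85 mm) begins 54 mm behind the grasp point. The pads swing forward as they close: fully open they stand 13 mm farther back than shut.
Start: joints at [1.149, 0.276, 1.505, -0, 1.361, -0.121], TCP at [0.17, 0.549, 0.405] pointing down, gripper open.
Joint ranges: [-2.89, 2.89], [-0.75, 2.08], [0.22, 2.7], [-1.18, 4.32], [0.11, 2.71], [-2.7, 2.7]. Speed limits (rad/s): [2.57, 2.57, 3.14, 3.14, 3.14, 3.14].

INTERFACE

Orientations are given as a unit quaternion [w, x, y, z].
In Python, from rig import manip gives the robot as it stands.
- The arm moves only by the tool arm_command, never from a script. Its argument "targets" is a list of rows, each an object with "dp": the shift along the tool's x, y, z in m, a list of three; "turn": the turn, a rotation vector about the tool's x, y, z in degrees, a list of three; "grip": the opening, from -1 (shut) to 1 (fully open). In form: [{"dp": [tx, ty, tz], "turn": [wx, wy, wz], "grip": grip}, ...]. A call has 1 to 8 rows; each row shifts and turns the commanded pose from where the row before left it, along the tool's axes as they then stand; what a row does not reach is not made up. A row lasts 1/10 s, in which the tool goes at most 50 mm and 8.59 degrees, less where a joint would pass 70% of its speed; a pose out of reach is approached as far as the arm can. A call with a gripper value outside its range is refused whole. The fingers move at their own pace and stop on an object; "grip_force" is the grip in N (left out, the last holds). Time passes only in rows, so rows that do not move let the fingers close. It gives the time, the measured TCP pose, the force and the opening at its end, in the units of the state.
- manip.get_state(): the state, without advancing time (a new reading comes with each control period).
- manip.get_image(name): name is "scene" or "top"; returns the picture (400x640x3 uint8, red, green, blue); there is no depth.
- manip.calibration(name): a dict with "fx", "fy", "cx", "cy" (pixels), "R" (3x3) and "t" (3): a world point X has camera coordinates R X + t. Camera axes: x right, y down, z forward; pixel columns grow to the right and rows downward; lengths in m; the calibration is good to about 2 mm. A picture is of the moment at which its call begins. calibration takes no time and is no camera call.
- manip.sign_off(): hands the job in, once; it reports no verdict.
The state is a dict: "clock": time; "qpos": joint angles; "qd": joint speeds; "effort": joint torques, N m; "position": TCP position; "ee_rot": TCP orientation; "contact_force": force on the tool from outside, world axes, zero at the start; "moment": the same for the moment, N m; "width": finger opening in m.
Only numpy, scipy, OpenCV 4.12 (cv2) and the standard library are available. Lean on these libraries where they do the work, as an engineer would, in place of code of your own. Each camera call takes 0.05 s, during which the arm holds its last target.

## Working session

There is one attempt and no reset: what is moved stays moved. The work goes in short steps, Python scripts to look and compute and a tool call to move; the robot and the scene stay as the last step left them, time stands still between calls to the robot, and variables do not carry over. Pictures are saved under pics/ and viewed, and the job is handed in when it is done.

Besides the shell and the picture viewer there is one more tool, called after "Request:" by a JSON object that holds its "fn" and its "kwargs". arm_command: Moves the arm, as the interface text tells. Its arguments: {"type":"object","properties":{"targets":{"type":"array"},"grip_force":{"type":"number"}},"required":["targets"]}

```bash
mkdir -p pics; ls; python3 - <<'E'
from rig import manip
import cv2,numpy as np
print(manip.get_state())
for n in("scene","top"):
    cv2.imwrite(f"pics/{n}0.png",manip.get_image(n)[:,:,::-1]); c=manip.calibration(n);print(n,c)
E
```

```text
pics
{'clock': 0.0, 'qpos': array([ 1.14896852e+00,  2.76610040e-01,  1.50615367e+00, -2.48058739e-05,
        1.36063887e+00, -1.20974944e-01]), 'qd': array([-0.00261215, -0.00015222, -0.00238427, -0.00147258,  0.00038841,
       -0.00167832]), 'effort': array([ 1.78899205e-03, -4.16791105e+01, -2.45802355e+01,  6.35840274e-05,
        1.09407454e-02,  8.99209539e-06]), 'position': array([0.17030399, 0.54898656, 0.40382263]), 'ee_rot': array([ 0.69895831,  0.10534621,  0.69928488, -0.10658378]), 'contact_force': array([-0.59925628, -0.91026405,  0.56289652]), 'moment': array([-0.02997515,  0.01833931,  0.04870722]), 'width': 0.08532247648549028}
scene {'fx': 366.81113086713606, 'fy': 366.81113086713606, 'cx': 312.75580838054725, 'cy': 201.36321796276425, 'R': array([[ 0.47962129,  0.8774548 , -0.00604147],
       [ 0.66860388, -0.36990389, -0.64508911],
       [-0.5682713 ,  0.30535912, -0.76408347]]), 't': array([-0.3043837 , -0.356081  ,  1.12548082])}
top {'fx': 483.6452561990432, 'fy': 483.6452561990432, 'cx': 318.4741437933705, 'cy': 193.29064645084262, 'R': array([[-0.0034323 , -0.99956752, -0.02920597],
       [-0.98310639,  0.00871774, -0.18282732],
       [ 0.18300286,  0.02808506, -0.98271114]]), 't': array([0.02617849, 0.62185056, 0.82816395])}
```

View pics/scene0.png

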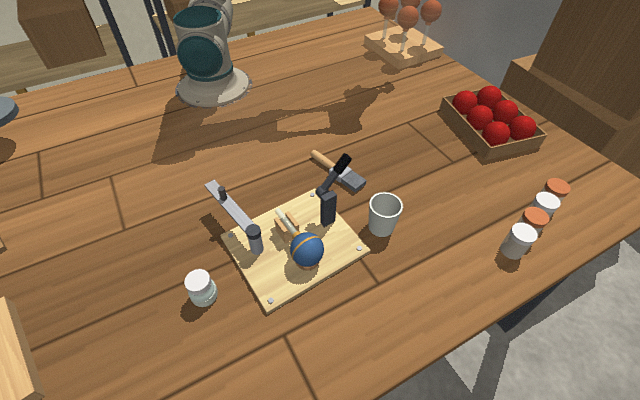

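View pics/top0.png

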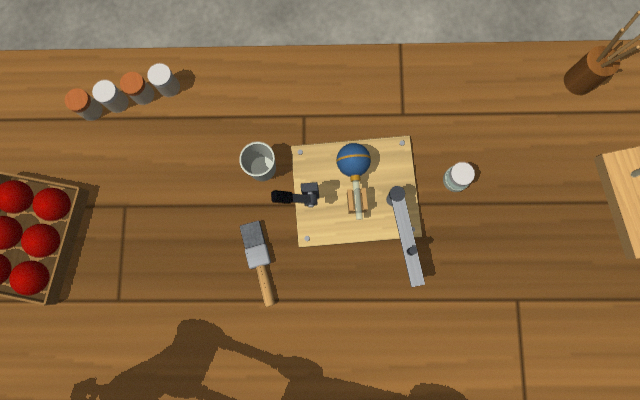

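```bash
python3 - <<'E'
import cv2
t=cv2.imread("pics/top0.png")[120:320,220:490];s=cv2.imread("pics/scene0.png")[140:320,180:420]
cv2.imwrite("pics/tc.png",cv2.resize(t,None,fx=2.9,fy=2.9,interpolation=cv2.INTER_CUBIC))
cv2.imwrite("pics/sc.png",cv2.resize(s,None,fx=3.3,fy=3.3,interpolation=cv2.INTER_CUBIC))
E
```

```text
(no output)
```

View pics/tc.png

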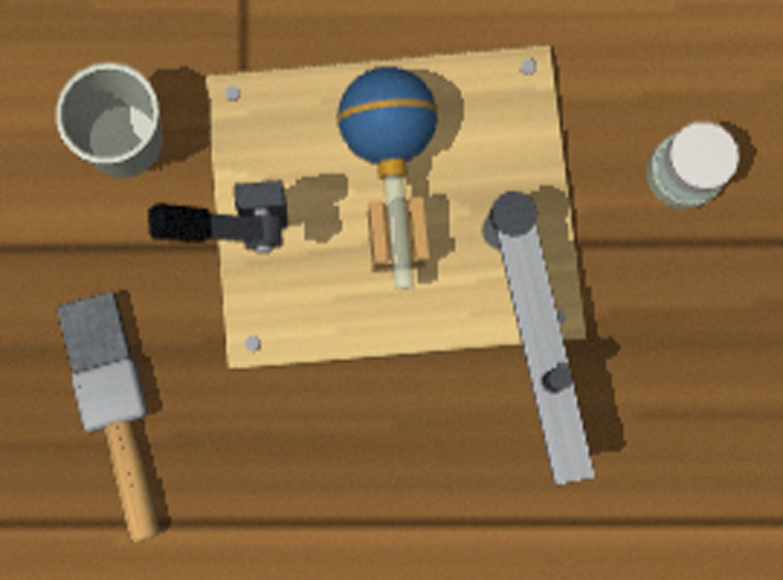

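View pics/sc.png

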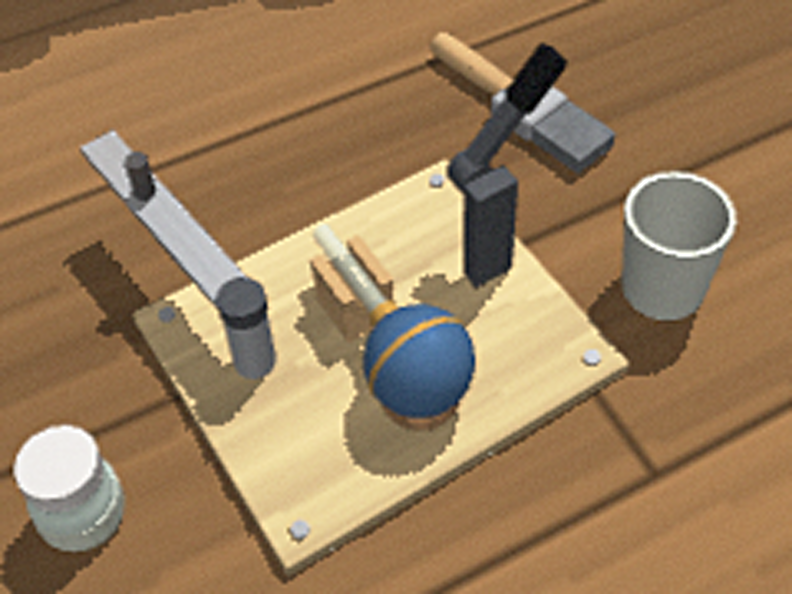

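```bash
cat > h.py <<'E'
from rig import manip
import numpy as np, cv2
C={n:manip.calibration(n) for n in("scene","top")}
def K(c): return np.array([[c['fx'],0,c['cx']],[0,c['fy'],c['cy']],[0,0,1]])
P={n:K(c)@np.c_[c['R'],c['t']] for n,c in C.items()}
T=lambda x,y:((x+.5)/2.9-.5+220,(y+.5)/2.9-.5+120)
S=lambda x,y:((x+.5)/3.3-.5+180,(y+.5)/3.3-.5+140)
def tri(a,b):
    X=cv2.triangulatePoints(P['top'],P['scene'],np.array(a,float).reshape(2,1),np.array(b,float).reshape(2,1)).ravel();X=X[:3]/X[3]
    e=[np.linalg.norm(pr(n,X)-q) for n,q in(('top',a),('scene',b))]
    return X,e
def pr(n,X):
    u=P[n]@np.r_[X,1];return u[:2]/u[2]
def ray(n,p,z):
    c=C[n];o=-c['R'].T@c['t'];d=c['R'].T@np.array([(p[0]-c['cx'])/c['fx'],(p[1]-c['cy'])/c['fy'],1]);return o+d*(z-o[2])/d[2]
E
python3 - <<'E'
from h import *
np.set_printoptions(precision=4,suppress=True)
for nm,a,b in [("pegtop",(564,375),(137,159)),("pegbase",(550,381),(143,195)),("pivtop",(515,213),(242,298)),
 ("gripTipTop",(163,220),(552,50)),("ball",(387,116),(419,361)),("stemend",(404,286),(325,234)),("strapend",(574,481),(97,140))]:
    print(nm,*tri(T(*a),S(*b)))
tc=[ray('top',T(*p),.012) for p in [(208,75),(551,46),(584,340),(229,368)]]
sc=[ray('scene',S(*p),.012) for p in [(627,362),(286,572),(137,317),(446,160)]]
for i,j in zip(tc,sc):print(i,j)
for q in(tc,sc):
    q=np.array(q)[:,:2];print([np.linalg.norm(q[i]-q[i-1]) for i in range(4)],q.mean(0))
    ex=(q[0]+q[1]-q[2]-q[3]);ey=q[0]+q[3]-q[1]-q[2];print(np.degrees([np.arctan2(ex[1],ex[0]),np.arctan2(-ey[0],ey[1])]))
E
```

```text
pegtop [ 0.5166 -0.1392  0.1036] [np.float64(0.6899997021048914), np.float64(1.0405329132734564)]
pegbase [ 0.5149 -0.1382  0.0693] [np.float64(0.46879223041680895), np.float64(0.7076103874725975)]
pivtop [ 0.6182 -0.1184  0.0741] [np.float64(0.3899557186832239), np.float64(0.6513180345644283)]
gripTipTop [0.6013 0.0902 0.1553] [np.float64(0.8130762005607747), np.float64(1.214637527405755)]
ball [ 0.6877 -0.0423  0.0467] [np.float64(0.14185326054270683), np.float64(0.2472877697672826)]
stemend [ 0.5772 -0.0506  0.0459] [np.float64(0.5312717377530632), np.float64(0.8317884107785145)]
strapend [ 0.4555 -0.1495  0.0685] [np.float64(0.06394546519368406), np.float64(0.09135085595767833)]
[0.7266 0.0766 0.012 ] [0.7287 0.0769 0.012 ]
[ 0.7441 -0.1556  0.012 ] [ 0.7503 -0.1558  0.012 ]
[ 0.5452 -0.1694  0.012 ] [ 0.5552 -0.1696  0.012 ]
[0.5283 0.0616 0.012 ] [0.533  0.0609 0.012 ]
[np.float64(0.19877717688424396), np.float64(0.23288504339724375), np.float64(0.19939429791583718), np.float64(0.23158773367805957)] [ 0.636  -0.0467]
[4.1633 4.2461]
[np.float64(0.19637342963237842), np.float64(0.23376306037269007), np.float64(0.1955874195928742), np.float64(0.2316394842009264)] [ 0.6418 -0.0469]
[4.3645 5.4007]
```

```bash
cat >> h.py <<'E'
from scipy.spatial.transform import Rotation as R
np.set_printoptions(precision=4,suppress=True)
def Rt(s): return R.from_quat(np.roll(s['ee_rot'],-1)).as_matrix()
ex=np.array([np.cos(np.radians(4.3)),np.sin(np.radians(4.3))]);ey=np.array([-ex[1],ex[0]])
piv=np.array([.6182,-.1182]); peg0=np.array([.5160,-.1388]); org=piv+.07*ey
E
python3 - <<'E'
from h import *
s=manip.get_state();M=Rt(s);print(M)
d=peg0-piv;a=np.arctan2(d[1],d[0]);print(np.degrees(a)%360,np.linalg.norm(d))
rad=d/np.linalg.norm(d);tan=np.array([rad[1],-rad[0]]);print("tan",tan, np.degrees(np.arctan2(*tan[::-1])))
print("tool y,z yaw",[np.degrees(np.arctan2(M[1,i],M[0,i])) for i in(1,2)])
print("org",org,"ball pred",org+.075*ex, "lever grip tip pred",org+ey*(.085+.049))
E
```

```text
[[-0.0007  0.2963  0.9551]
 [-0.0015  0.9551 -0.2963]
 [-1.     -0.0017 -0.0002]]
191.39615630586465 0.10425545549274624
tan [-0.1976  0.9803] 101.39615630586465
tool y,z yaw [np.float64(72.76653805567497), np.float64(-17.233479291320215)]
org [ 0.613  -0.0484] ball pred [ 0.6877 -0.0428] lever grip tip pred [0.6029 0.0852]
```

Request:
{"fn": "arm_command", "kwargs": {"targets": [{"dp": [0, 0, 0], "turn": [-7.15, 0, 0], "grip": -1}, {"dp": [0, 0, 0], "turn": [-7.15, 0, 0], "grip": -1}, {"dp": [0, 0, 0], "turn": [-7.15, 0, 0], "grip": -1}, {"dp": [0, 0, 0], "turn": [-7.15, 0, 0], "grip": -1}, {"dp": [0, 0, 0], "turn": [0, 0, 0], "grip": -1}, {"dp": [0, 0, 0], "turn": [0, 0, 0], "grip": -1}], "grip_force": 40}}

```text
clock: 0.7
position: [0.1703, 0.5491, 0.4044]
ee_rot: [0.704, -0.069, 0.704, 0.069]
contact_force: [0.0, 0.4, -0.5]
width: 0.0004
```

```bash
python3 - <<'E'
from h import *
s=manip.get_state();M=Rt(s);print(M,s['position'],s['width'],s['clock'],s['contact_force'])
tan=np.array([-.1976,.9803])
g=np.r_[peg0-tan*.0335,.32]
print(g, M.T@(g-s['position']))
E
```

```text
[[-0.0003 -0.1946  0.9809]
 [-0.0006  0.9809  0.1946]
 [-1.     -0.0005 -0.0004]] [0.1703 0.5491 0.4044] 0.0004453159412081575 0.7 [ 0.007   0.3809 -0.4943]
[ 0.5226 -0.1716  0.32  ] [ 0.0847 -0.7755  0.2054]
```

Request:
{"fn": "arm_command", "kwargs": {"targets": [{"dp": [0, -0.048, 0.0125], "turn": [0, 0, 0], "grip": -1}, {"dp": [0, -0.048, 0.0125], "turn": [0, 0, 0], "grip": -1}, {"dp": [0, -0.048, 0.0125], "turn": [0, 0, 0], "grip": -1}, {"dp": [0, -0.048, 0.0125], "turn": [0, 0, 0], "grip": -1}, {"dp": [0, -0.048, 0.0125], "turn": [0, 0, 0], "grip": -1}, {"dp": [0, -0.048, 0.0125], "turn": [0, 0, 0], "grip": -1}, {"dp": [0, -0.048, 0.0125], "turn": [0, 0, 0], "grip": -1}, {"dp": [0, -0.048, 0.0125], "turn": [0, 0, 0], "grip": -1}]}}

```text
clock: 1.5
position: [0.3443, 0.1906, 0.4049]
ee_rot: [0.704, -0.069, 0.703, 0.07]
contact_force: [0.7, -0.0, 0.5]
width: -0.0
```

Request:
{"fn": "arm_command", "kwargs": {"targets": [{"dp": [0, -0.048, 0.0125], "turn": [0, 0, 0], "grip": -1}, {"dp": [0, -0.048, 0.0125], "turn": [0, 0, 0], "grip": -1}, {"dp": [0, -0.048, 0.0125], "turn": [0, 0, 0], "grip": -1}, {"dp": [0, -0.048, 0.0125], "turn": [0, 0, 0], "grip": -1}, {"dp": [0, -0.048, 0.0125], "turn": [0, 0, 0], "grip": -1}, {"dp": [0, -0.048, 0.0125], "turn": [0, 0, 0], "grip": -1}, {"dp": [0.04, -0.024, 0.0125], "turn": [0, 0, 0], "grip": -1}, {"dp": [0.04, 0, 0], "turn": [0, 0, 0], "grip": -1}]}}

```text
clock: 2.3
position: [0.4942, -0.0999, 0.3247]
ee_rot: [0.706, -0.069, 0.702, 0.067]
contact_force: [0.5, 1.2, -0.3]
width: 0.0003
```

```bash
python3 - <<'E'
from h import *
s=manip.get_state();M=Rt(s);print(M,s['position'],s['qpos'],s['clock'],s['contact_force'])
tan=np.array([-.1976,.9803])
g=np.r_[peg0-tan*.0335,.257]
print(g, M.T@(g-s['position']))
for n in("scene","top"):
    im=manip.get_image(n)[:,:,::-1]; c=im[100:320,150:420] if n=="scene" else im[120:320,220:490]
    cv2.imwrite(f"pics/{n}1.png",cv2.resize(c,None,fx=2.5,fy=2.5))
E
```

```text
[[ 0.0065 -0.1911  0.9816]
 [-0.0031  0.9816  0.1911]
 [-1.     -0.0043  0.0057]] [ 0.4942 -0.0999  0.3247] [-0.3372  0.229   1.7825 -0.0009  1.1229 -2.0999] 2.3 [ 0.4614  1.1896 -0.2701]
[ 0.5226 -0.1716  0.257 ] [ 0.0681 -0.0756  0.0138]
```

```bash
python3 - <<'E'
from h import *
s=manip.get_state();M=Rt(s);print(s['position'],s['qd'],s['clock'],s['contact_force'])
tan=np.array([-.1976,.9803])
g=np.r_[peg0-tan*.0335,.257]
print(g, M.T@(g-s['position']))
E
```

```text
[ 0.4894 -0.0964  0.3198] [ 0.0262 -0.0621 -0.0813  0.0027  0.0643 -0.0075] 2.4 [-0.9099  0.3229 -0.0222]
[ 0.5226 -0.1716  0.257 ] [ 0.0621 -0.0806  0.0187]
```

View pics/scene1.png

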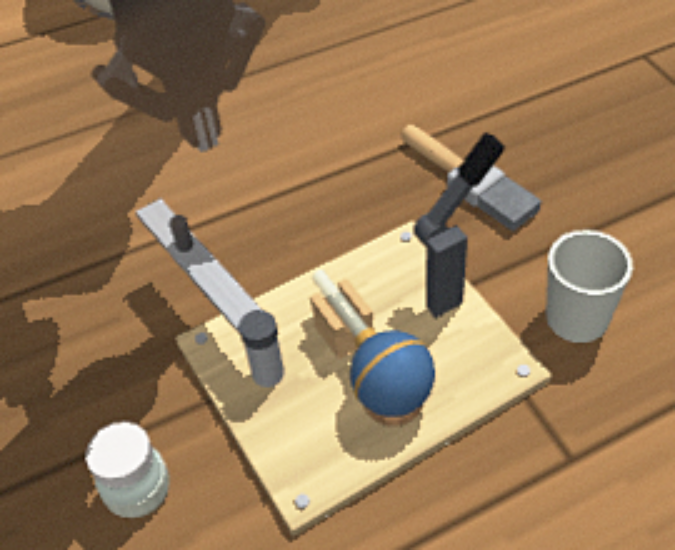

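Request:
{"fn": "arm_command", "kwargs": {"targets": [{"dp": [0, -0.02, 0.005], "turn": [0, 0, 0], "grip": -1}, {"dp": [0, -0.02, 0.005], "turn": [0, 0, 0], "grip": -1}, {"dp": [0, -0.02, 0.005], "turn": [0, 0, 0], "grip": -1}, {"dp": [0.01, -0.02, 0.004], "turn": [0, 0, 0], "grip": -1}, {"dp": [0.01, 0, 0], "turn": [0, 0, 0], "grip": -1}, {"dp": [0, 0, 0], "turn": [0, 0, 0], "grip": -1}, {"dp": [0, 0, 0], "turn": [0, 0, 0], "grip": -1}]}}

```text
clock: 3.1
position: [0.5253, -0.1706, 0.304]
ee_rot: [0.703, -0.069, 0.704, 0.071]
contact_force: [0.1, -0.3, 0.1]
width: -0.0001
```

```bash
python3 - <<'E'
from h import *
s=manip.get_state();M=Rt(s);print(M,s['position'],s['clock'],s['contact_force'])
tan=np.array([-.1976,.9803])
g=np.r_[peg0-tan*.0335,.257]
print(g, M.T@(g-s['position']))
for n in("scene","top"):
    im=manip.get_image(n)[:,:,::-1]; c=im[140:320,180:420] if n=="scene" else im[120:320,220:490]
    cv2.imwrite(f"pics/{n}2.png",cv2.resize(c,None,fx=2.9,fy=2.9))
E
```

```text
[[-0.002  -0.1969  0.9804]
 [ 0.0014  0.9804  0.1969]
 [-1.      0.0018 -0.0017]] [ 0.5253 -0.1706  0.304 ] 3.1 [ 0.0834 -0.2654  0.0951]
[ 0.5226 -0.1716  0.257 ] [ 0.047  -0.0006 -0.0027]
```

View pics/scene2.png

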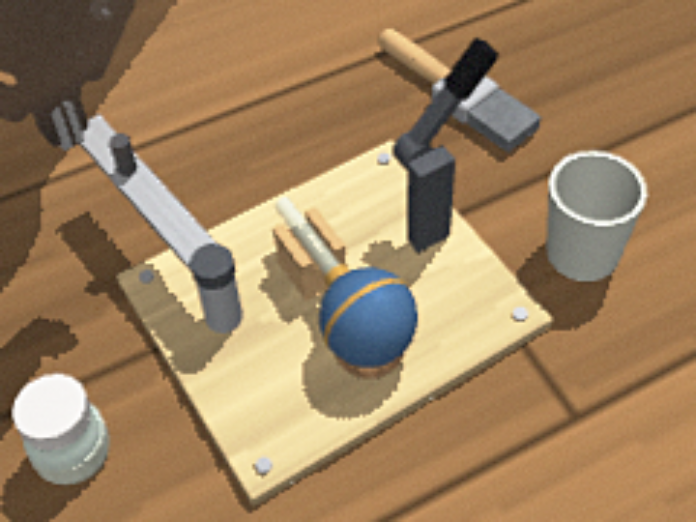

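View pics/top2.png

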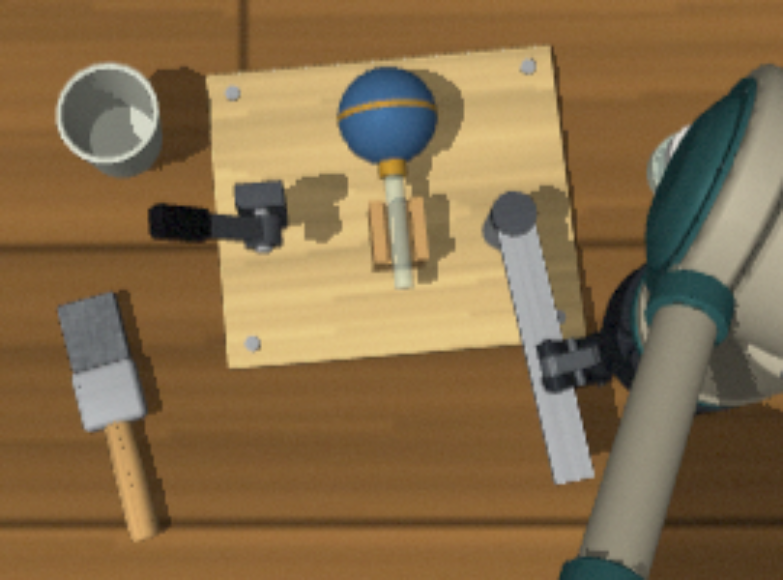

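```bash
python3 - <<'E'
from h import *
s=manip.get_state();M=Rt(s);x=s['position']
for k in(.155,.173):
  for dz in(-.011,.011):
    for dy in (-.0145,.0145):
      X=x+M@[k,dy,dz];print(k,dz,dy,(pr('scene',X)-[180,140]+.5)*2.9-.5,(pr('top',X)-[220,120]+.5)*2.9-.5)
print("pegtop",(pr('scene',np.r_[peg0,.104])-[180,140]+.5)*2.9)
c=cv2.imread('pics/scene2.png')[0:260,0:240];cv2.imwrite('pics/s2z.png',cv2.resize(c,None,fx=2.3,fy=2.3))
c=cv2.imread('pics/top2.png')[280:480,460:680];cv2.imwrite('pics/t2z.png',cv2.resize(c,None,fx=2.5,fy=2.5))
E
```

```text
0.155 -0.011 -0.0145 [ 29.9421 118.3163] [662.6583 366.5107]
0.155 -0.011 0.0145 [71.4027 96.6631] [611.0773 377.2649]
0.155 0.011 -0.0145 [ 47.1523 138.2993] [652.6805 327.3837]
0.155 0.011 0.0145 [ 88.9877 115.9277] [601.3675 338.068 ]
0.173 -0.011 -0.0145 [ 37.392 137.876] [655.1373 368.9429]
0.173 -0.011 0.0145 [ 77.891  116.3172] [604.7118 379.4565]
0.173 0.011 -0.0145 [ 54.3677 157.7666] [645.421 330.677]
0.173 0.011 0.0145 [ 95.2224 135.5072] [595.2516 341.1237]
pegtop [117.9326 139.2313]
```

View pics/s2z.png

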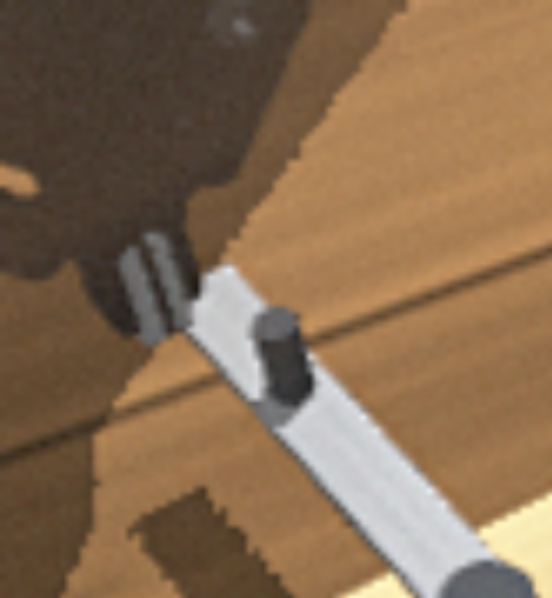

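View pics/t2z.png

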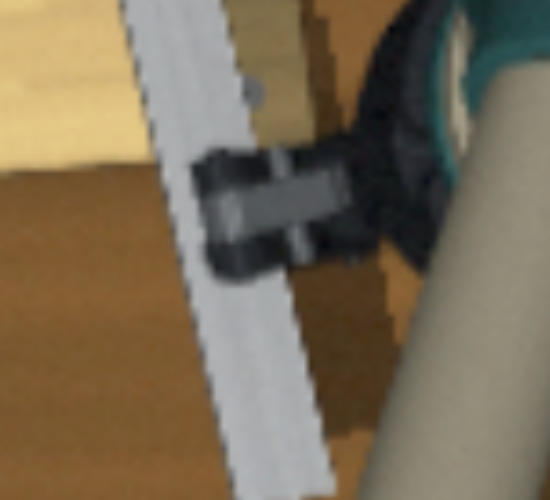

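Request:
{"fn": "arm_command", "kwargs": {"targets": [{"dp": [0.012, 0, -0.001], "turn": [0, 0, 0], "grip": -1}, {"dp": [0.012, 0, -0.001], "turn": [0, 0, 0], "grip": -1}, {"dp": [0.012, 0, -0.001], "turn": [0, 0, 0], "grip": -1}, {"dp": [0.011, 0, 0], "turn": [0, 0, 0], "grip": -1}, {"dp": [0, 0, 0], "turn": [0, 0, 0], "grip": -1}, {"dp": [0, 0, 0], "turn": [0, 0, 0], "grip": -1}]}}

```text
clock: 3.8
position: [0.5228, -0.1715, 0.2571]
ee_rot: [0.703, -0.07, 0.704, 0.07]
contact_force: [0.3, -0.1, -0.3]
width: -0.0
```

```bash
python3 - <<'E'
from h import *
s=manip.get_state();M=Rt(s);print(s['position'],s['contact_force'])
b=M.T@(np.r_[piv,s['position'][2]]-s['position']);print("pivot in tool",b)
# per 6deg clockwise about tool x
for a in(5,7):
  r=R.from_rotvec([np.radians(a),0,0]).as_matrix();print(a,b-r@b)
im=manip.get_image("scene")[:,:,::-1][120:240,170:330];cv2.imwrite('pics/s3.png',cv2.resize(im,None,fx=4,fy=4))
E
```

```text
[ 0.5228 -0.1715  0.2571] [ 0.3343 -0.1401 -0.2916]
pivot in tool [-0.      0.0334  0.104 ]
5 [ 0.      0.0092 -0.0025]
7 [-0.      0.0129 -0.0033]
```

View pics/s3.png

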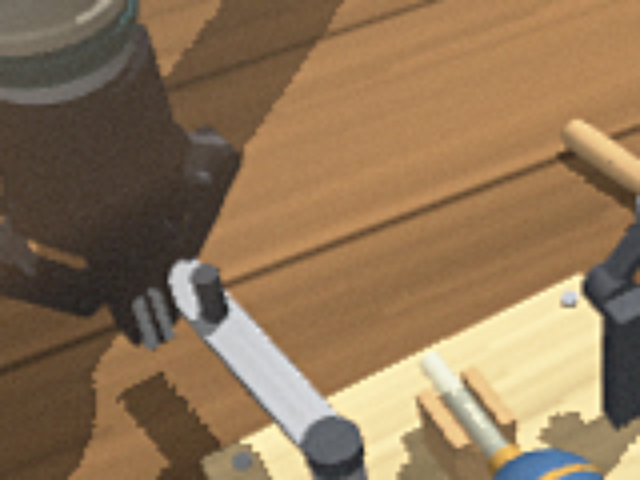

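Request:
{"fn": "arm_command", "kwargs": {"targets": [{"dp": [0, 0.006, 0], "turn": [0, 0, 0], "grip": -1}, {"dp": [0, 0.005, 0], "turn": [0, 0, 0], "grip": -1}, {"dp": [0, 0.011, -0.0018], "turn": [6, 0, 0], "grip": -1}, {"dp": [0, 0.011, -0.0018], "turn": [6, 0, 0], "grip": -1}, {"dp": [0, 0.011, -0.0018], "turn": [6, 0, 0], "grip": -1}, {"dp": [0, 0, 0], "turn": [0, 0, 0], "grip": -1}, {"dp": [0, 0, 0], "turn": [0, 0, 0], "grip": -1}]}}

```text
clock: 4.55
position: [0.5122, -0.1282, 0.258]
ee_rot: [0.706, 0.04, 0.706, -0.04]
contact_force: [-0.1, -0.1, -0.2]
width: 0.0
```

```bash
cat > st.py <<'E'
from h import *
import sys
s=manip.get_state();M=Rt(s);print(s['position'],s['contact_force'],s['clock'])
b=M.T@(np.r_[piv,s['position'][2]]-s['position']);print("pivot in tool",b,"tool y yaw",np.degrees(np.arctan2(M[1,1],M[0,1])))
n=sys.argv[1]
im=manip.get_image("scene")[:,:,::-1][110:290,170:410];cv2.imwrite(f'pics/s{n}.png',cv2.resize(im,None,fx=3,fy=3))
im=manip.get_image("top")[:,:,::-1][120:320,220:490];cv2.imwrite(f'pics/t{n}.png',cv2.resize(im,None,fx=2.9,fy=2.9))
E
python3 st.py 4
```

```text
[ 0.5122 -0.1282  0.258 ] [-0.1383 -0.0512 -0.2311] 4.55
pivot in tool [0.0001 0.0218 0.1042] tool y yaw 83.53496239575315
```

View pics/s4.png

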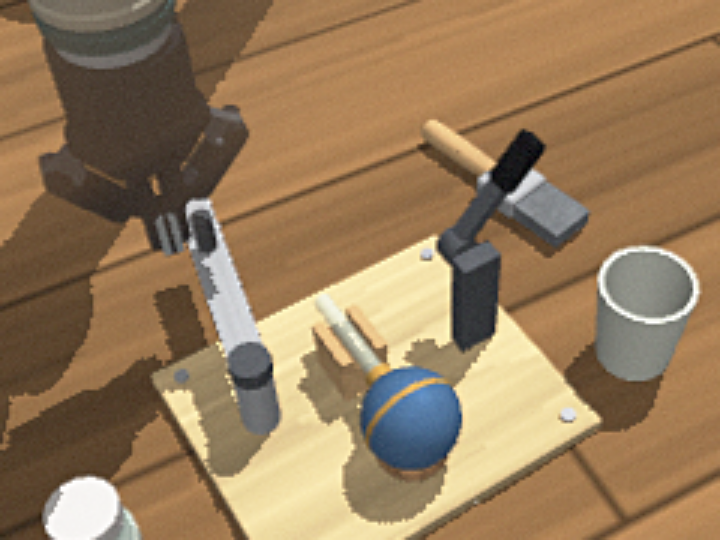

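View pics/t4.png

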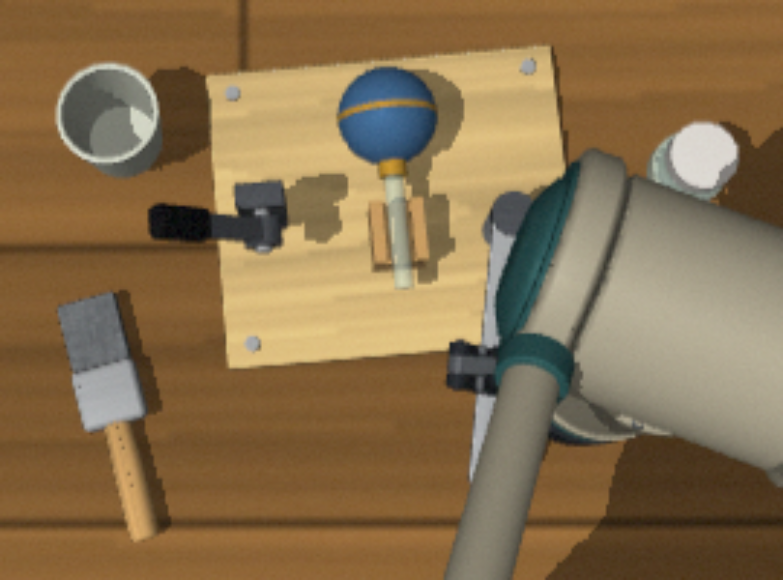

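Request:
{"fn": "arm_command", "kwargs": {"targets": [{"dp": [0, 0.011, -0.0018], "turn": [6, 0, 0], "grip": -1}, {"dp": [0, 0.011, -0.0018], "turn": [6, 0, 0], "grip": -1}, {"dp": [0, 0.011, -0.0018], "turn": [6, 0, 0], "grip": -1}, {"dp": [0, 0.011, -0.0018], "turn": [6, 0, 0], "grip": -1}, {"dp": [0, 0.011, -0.0018], "turn": [6, 0, 0], "grip": -1}, {"dp": [0, 0.011, -0.0018], "turn": [6, 0, 0], "grip": -1}, {"dp": [0, 0, 0], "turn": [0, 0, 0], "grip": -1}]}}

```text
clock: 5.35
position: [0.5269, -0.0639, 0.2577]
ee_rot: [0.659, 0.257, 0.659, -0.256]
contact_force: [-0.3, -0.4, -0.5]
width: -0.0004
```

```bash
python3 st.py 5
```

```text
[ 0.5269 -0.0639  0.2577] [-0.2708 -0.3716 -0.4918] 5.35
pivot in tool [0.     0.0217 0.104 ] tool y yaw 47.46812680496534
```

View pics/s5.png

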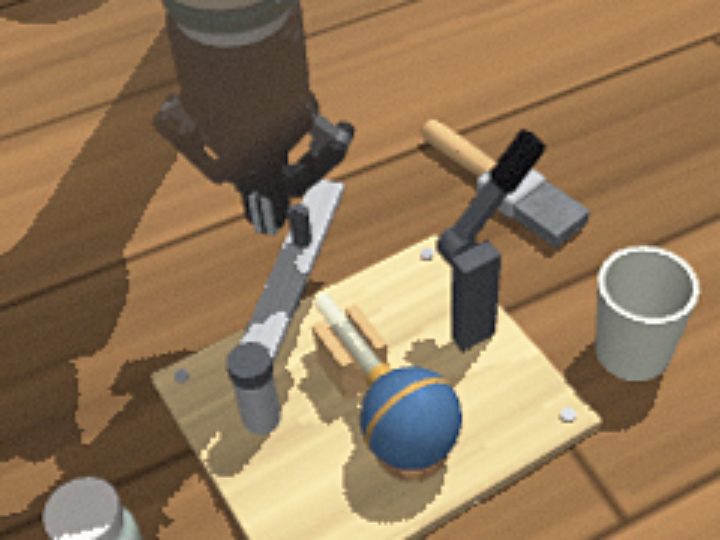

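Request:
{"fn": "arm_command", "kwargs": {"targets": [{"dp": [0, 0.011, -0.0018], "turn": [6, 0, 0], "grip": -1}, {"dp": [0, 0.011, -0.0018], "turn": [6, 0, 0], "grip": -1}, {"dp": [0, 0.011, -0.0018], "turn": [6, 0, 0], "grip": -1}, {"dp": [0, 0.011, -0.0018], "turn": [6, 0, 0], "grip": -1}, {"dp": [0, 0.011, -0.0018], "turn": [6, 0, 0], "grip": -1}, {"dp": [0, 0, 0], "turn": [0, 0, 0], "grip": -1}, {"dp": [0, 0, 0], "turn": [0, 0, 0], "grip": -1}]}}

```text
clock: 6.15
position: [0.5653, -0.0259, 0.2575]
ee_rot: [0.57, 0.418, 0.571, -0.418]
contact_force: [-0.1, -1.2, -0.2]
width: 0.0001
```

```bash
python3 st.py 6
```

```text
[ 0.5653 -0.0259  0.2575] [-0.0847 -1.1706 -0.2261] 6.15
pivot in tool [-0.      0.0226  0.104 ] tool y yaw 17.543978195749318
```

View pics/s6.png

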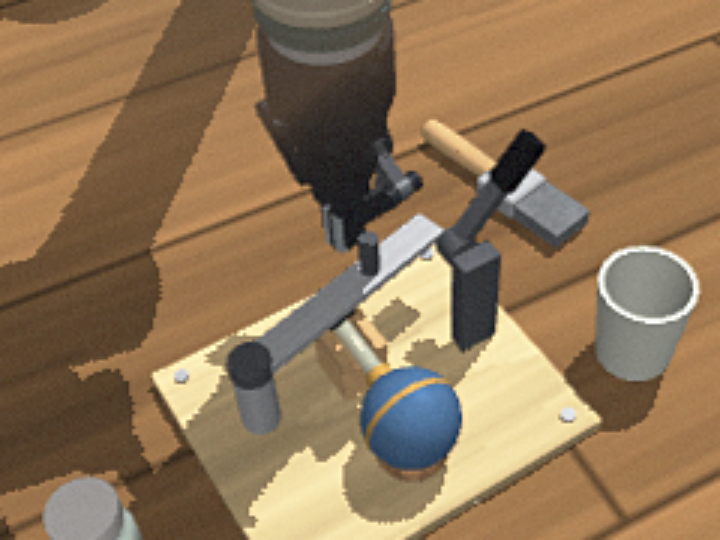

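View pics/t6.png

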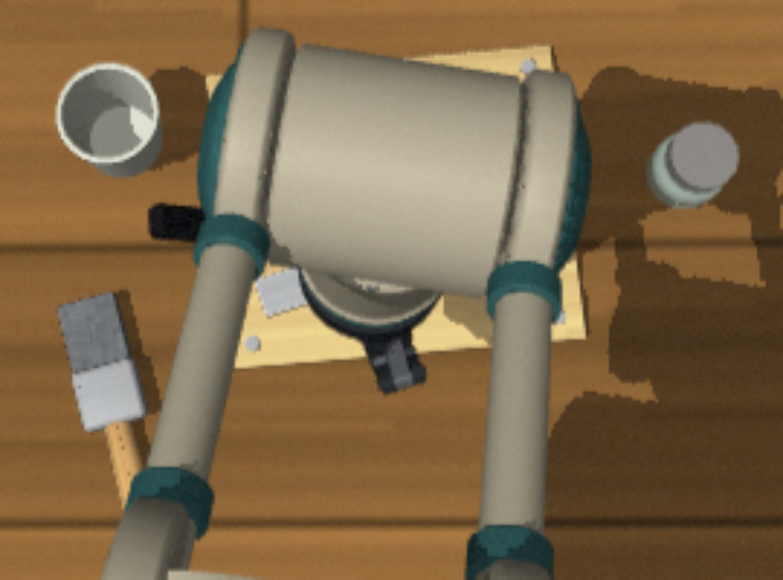

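```bash
python3 - <<'E'
from h import *
S3=lambda x,y:((x+.5)/3-.5+170,(y+.5)/3-.5+110)
p=ray('scene',S3(369,238),.104)[:2];d=p-piv;print(p,np.linalg.norm(d),np.degrees(np.arctan2(d[1],d[0])), "stop 94.3")
E
```

```text
[ 0.5875 -0.0176] 0.10512774286556209 106.96481242780385 stop 94.3
```

Request:
{"fn": "arm_command", "kwargs": {"targets": [{"dp": [0, 0.0055, -0.001], "turn": [3, 0, 0], "grip": -1}, {"dp": [0, 0.0055, -0.001], "turn": [3, 0, 0], "grip": -1}, {"dp": [0, 0.0055, -0.001], "turn": [3, 0, 0], "grip": -1}, {"dp": [0, 0.0055, -0.001], "turn": [3, 0, 0], "grip": -1}, {"dp": [0, 0, 0], "turn": [0, 0, 0], "grip": -1}, {"dp": [0, 0, 0], "turn": [0, 0, 0], "grip": -1}]}}

```text
clock: 6.85
position: [0.5857, -0.017, 0.2577]
ee_rot: [0.523, 0.476, 0.523, -0.476]
contact_force: [0.4, 0.3, 0.2]
width: 0.0002
```

```bash
python3 st.py 7
```

```text
[ 0.5857 -0.017   0.2577] [0.3939 0.2914 0.2113] 6.85
pivot in tool [0.     0.0227 0.1039] tool y yaw 5.463634215774335
```

View pics/s7.png

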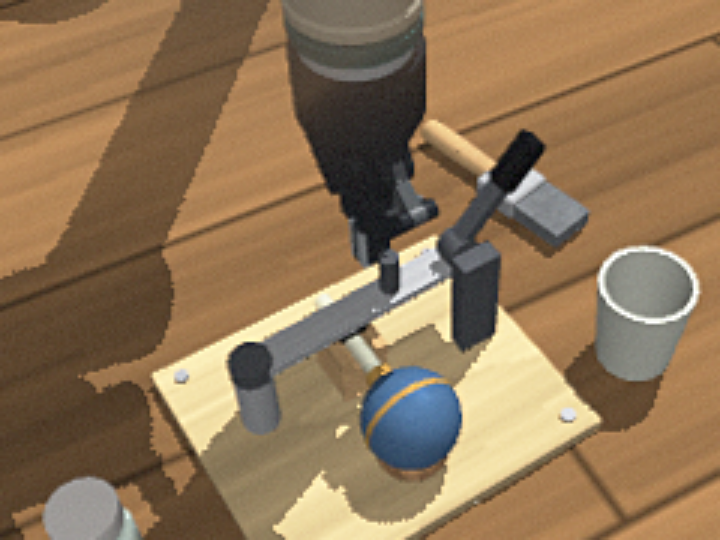

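Request:
{"fn": "arm_command", "kwargs": {"targets": [{"dp": [0, 0.0015, 0], "turn": [0, 0, 0], "grip": -1}, {"dp": [0, 0.001, 0], "turn": [0, 0, 0], "grip": -1}, {"dp": [0, 0, 0], "turn": [0, 0, 0], "grip": -1}]}}

```text
clock: 7.25
position: [0.5884, -0.0164, 0.2577]
ee_rot: [0.523, 0.476, 0.523, -0.476]
contact_force: [-1.3, 0.5, 0.9]
width: 0.0003
```

Request:
{"fn": "arm_command", "kwargs": {"targets": [{"dp": [0, 0.001, 0], "turn": [0, 0, 0], "grip": -1}, {"dp": [0, 0.001, 0], "turn": [0, 0, 0], "grip": -1}, {"dp": [0, 0, 0], "turn": [0, 0, 0], "grip": -1}]}}

```text
clock: 7.55
position: [0.5904, -0.0162, 0.2576]
ee_rot: [0.523, 0.476, 0.523, -0.476]
contact_force: [-1.9, 0.5, 1.2]
width: 0.0002
```

Request:
{"fn": "arm_command", "kwargs": {"targets": [{"dp": [0, 0.001, 0], "turn": [0, 0, 0], "grip": -1}, {"dp": [0, 0.001, 0], "turn": [0, 0, 0], "grip": -1}, {"dp": [0, 0, 0], "turn": [0, 0, 0], "grip": -1}]}}

```text
clock: 7.85
position: [0.5912, -0.0161, 0.2576]
ee_rot: [0.522, 0.475, 0.524, -0.477]
contact_force: [-6.1, -1.0, 5.1]
width: -0.0002
```

```bash
python3 st.py 8;python3 - <<'E'
import cv2
s=cv2.imread('pics/s8.png')[180:420,210:530];cv2.imwrite('pics/s8z.png',cv2.resize(s,None,fx=2.4,fy=2.4))
E
```

```text
[ 0.5912 -0.0161  0.2576] [-6.0731 -0.9588  5.1165] 7.85
pivot in tool [-0.0001  0.0173  0.1042] tool y yaw 5.386108921452622
```

View pics/s8z.png

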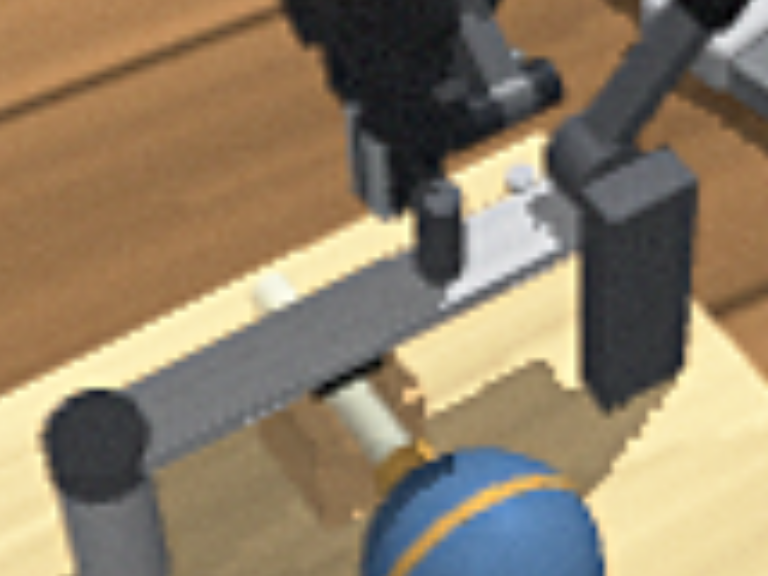

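Request:
{"fn": "arm_command", "kwargs": {"targets": [{"dp": [0, -0.006, 0], "turn": [0, 0, 0], "grip": -1}, {"dp": [0, -0.01, 0], "turn": [0, 0, 0], "grip": -1}, {"dp": [-0.02, -0.004, 0], "turn": [0, 0, 0], "grip": -1}, {"dp": [-0.03, 0, 0], "turn": [0, 0, 0], "grip": -1}, {"dp": [-0.03, 0, 0], "turn": [0, 0, 0], "grip": -1}, {"dp": [-0.03, 0, 0], "turn": [0, 0, 0], "grip": -1}, {"dp": [0, 0, 0], "turn": [0, 0, 0], "grip": -1}]}}

```text
clock: 8.65
position: [0.5736, -0.0181, 0.3724]
ee_rot: [0.526, 0.478, 0.52, -0.474]
contact_force: [0.7, -0.8, -0.3]
width: 0.0004
```

```bash
python3 - <<'E'
from h import *
S3=lambda x,y:((x/2.4+210+.5)/3-.5+170,(y/2.4+180+.5)/3-.5+110)
p=ray('scene',S3(441,188),.104)[:2];d=p-piv;print(p,np.linalg.norm(d),np.degrees(np.arctan2(d[1],d[0])), "stop 94.3")
t=cv2.imread("pics/top0.png")[175:225,260:330];s=cv2.imread("pics/scene0.png")[145:235,305:375]
cv2.imwrite("pics/tl.png",cv2.resize(t,None,fx=10,fy=10,interpolation=cv2.INTER_CUBIC))
cv2.imwrite("pics/sl.png",cv2.resize(s,None,fx=6.5,fy=6.5,interpolation=cv2.INTER_CUBIC))
E
python3 st.py 9
```

```text
[ 0.6106 -0.0117] 0.10674770739548788 94.08721064814135 stop 94.3
[ 0.5736 -0.0181  0.3724] [ 0.6561 -0.7553 -0.2609] 8.65
pivot in tool [0.0006 0.035  0.1039] tool y yaw 5.3650950450738755
```

View pics/tl.png

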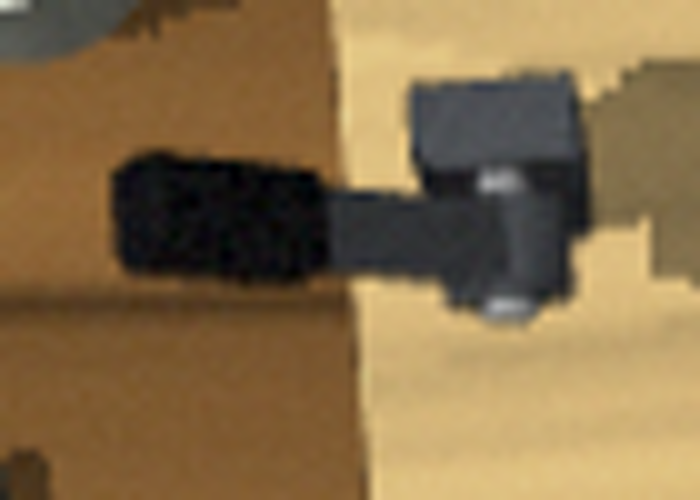

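View pics/sl.png

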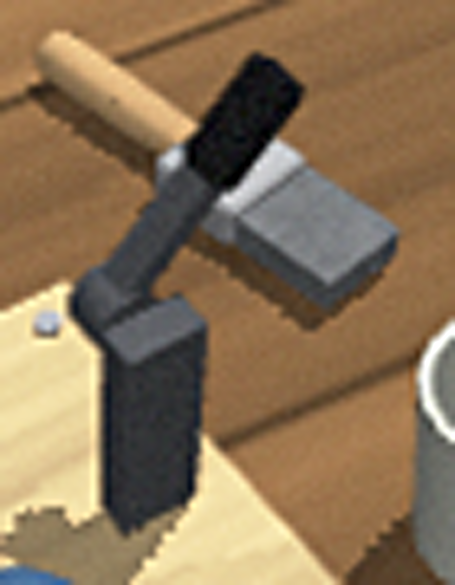

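View pics/s9.png

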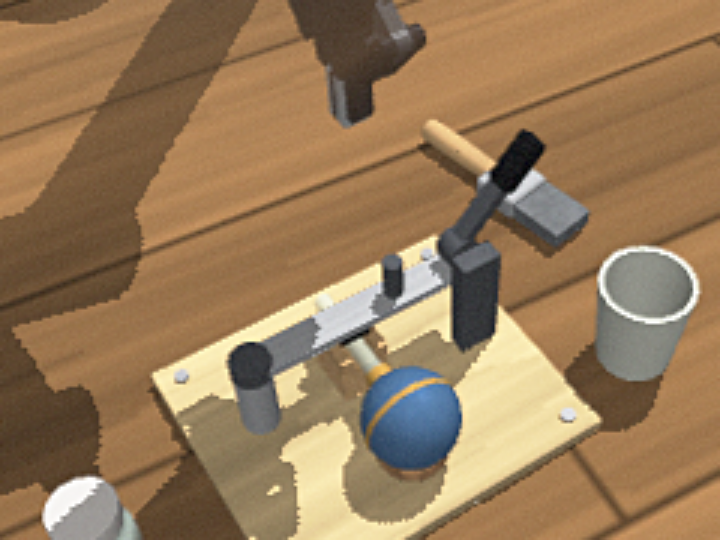

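```bash
cat >> h.py <<'E'
def lev(th,r,n,x=0.):
    y=.085+r*np.cos(th)-n*np.sin(th); z=.086+r*np.sin(th)+n*np.cos(th)
    return np.r_[org+ex*x+ey*y,z]
E
python3 - <<'E'
from h import *
q=lambda n,X:(pr(n,X)-([260,175] if n=='top' else [305,145])+.5)*(10 if n=='top' else 6.5)-.5
for nm,r,n in[("endtop",.09,.010),("endbot",.09,-.003),("intop",.05,.010),("hinge",0,0)]:
    for x in(-.01,.01): X=lev(1.0,r,n,x);print(nm,x,X,q('top',X),q('scene',X))
TT=lambda x,y:((x+.5)/10-.5+260,(y+.5)/10-.5+175);SS=lambda x,y:((x+.5)/6.5-.5+305,(y+.5)/6.5-.5+145)
print(tri(TT(118,215),SS(283,80)),tri(TT(325,222),SS(208,165)))
E
```

```text
endtop -0.01 [0.5936 0.0757 0.1671] [236.9948 239.7884] [212.7034  37.6603]
endtop 0.01 [0.6135 0.0772 0.1671] [228.9265 117.7925] [253.8495  77.5974]
endbot -0.01 [0.5928 0.0866 0.1601] [174.0031 252.8374] [242.3285  41.8647]
endbot 0.01 [0.6127 0.0881 0.1601] [166.3034 131.8765] [283.3941  81.3321]
intop -0.01 [0.5952 0.0542 0.1335] [386.1778 263.8551] [147.6476 150.7963]
intop 0.01 [0.6152 0.0557 0.1335] [377.7564 146.678 ] [186.6848 191.4614]
hinge -0.01 [0.5966 0.0356 0.086 ] [510.056  300.1864] [ 93.8717 284.9032]
hinge 0.01 [0.6166 0.0371 0.086 ] [501.5569 189.1919] [130.4823 325.9094]
(array([0.6012, 0.0971, 0.1474]), [np.float64(0.2405494216975853), np.float64(0.3592591633318277)]) (array([0.604 , 0.0664, 0.1287]), [np.float64(1.016872319837743), np.float64(1.5453757316028962)])
```

```bash
python3 - <<'E'
from h import *
q=lambda n,X:(pr(n,X)-([260,175] if n=='top' else [305,145])+.5)*(10 if n=='top' else 6.5)-.5
for th in(.65,.7,.75,.8,.85):
  print(th,*[np.round(q(c,lev(th,r,n,x))) for r,n,x in[(.09,.01,-.01),(.09,.01,.01),(.09,-.003,.01),(.05,.01,-.01)] for c in('top','scene')])
print(lev(.75,.065,.01), lev(.75,.09,.01), lev(0,.065,.01))
s=manip.get_state();print(s['qpos'])
E
```

```text
0.65 [ 94. 272.] [280.  53.] [ 87. 153.] [321.  92.] [ 48. 169.] [339. 108.] [301. 280.] [189. 153.]
0.7 [111. 267.] [272.  49.] [104. 148.] [313.  88.] [ 62. 163.] [333. 102.] [311. 278.] [183. 152.]
0.75 [130. 262.] [263.  46.] [122. 142.] [304.  85.] [ 76. 158.] [326.  97.] [323. 275.] [178. 151.]
0.8 [149. 258.] [254.  43.] [141. 137.] [295.  82.] [ 92. 152.] [319.  93.] [334. 273.] [172. 150.]
0.85 [169. 253.] [244.  41.] [162. 132.] [285.  80.] [109. 147.] [311.  89.] [347. 271.] [167. 150.]
[0.6035 0.077  0.1376] [0.6022 0.0952 0.1547] [0.6017 0.1012 0.096 ]
[-0.1528  0.2941  1.5713  0.0003  1.2739 -0.2465]
```

```bash
python3 - <<'E'
from h import *
s=manip.get_state();M=Rt(s);p=s['position']
for y,z in[(.108,.37),(.108,.325),(.148,.268)]:
    g=np.r_[org+ey*y,z];print(g,M.T@(g-p));p=g
print(M)
E
```

```text
[0.6049 0.0593 0.37  ] [-0.0016  0.0396 -0.0738]
[0.6049 0.0593 0.325 ] [ 0.045  -0.0001 -0.    ]
[0.6019 0.0992 0.268 ] [ 0.057   0.0006 -0.04  ]
[[ 0.0024  0.9956  0.0935]
 [-0.0001  0.0935 -0.9956]
 [-1.      0.0024  0.0003]]
```

Request:
{"fn": "arm_command", "kwargs": {"targets": [{"dp": [0, 0.01, -0.0185], "turn": [0, 0, 0], "grip": -1}, {"dp": [0, 0.01, -0.0185], "turn": [0, 0, 0], "grip": -1}, {"dp": [0, 0.01, -0.0185], "turn": [0, 0, 0], "grip": -1}, {"dp": [0, 0.0096, -0.0185], "turn": [0, 0, 0], "grip": -1}, {"dp": [0.015, 0, 0], "turn": [0, 0, 0], "grip": -1}, {"dp": [0.015, 0, 0], "turn": [0, 0, 0], "grip": -1}, {"dp": [0, 0, 0], "turn": [0, 0, 0], "grip": -1}, {"dp": [0, 0, 0], "turn": [0, 0, 0], "grip": -1}]}}

```text
clock: 9.55
position: [0.6047, 0.0594, 0.3365]
ee_rot: [0.522, 0.476, 0.524, -0.477]
contact_force: [0.8, 0.1, 0.7]
width: -0.0
```

```bash
python3 st.py 10
```

```text
[0.6047 0.0594 0.3365] [0.761  0.0998 0.6998] 9.55
pivot in tool [-0.0001 -0.0032  0.1781] tool y yaw 5.36076061696957
```

View pics/s10.png

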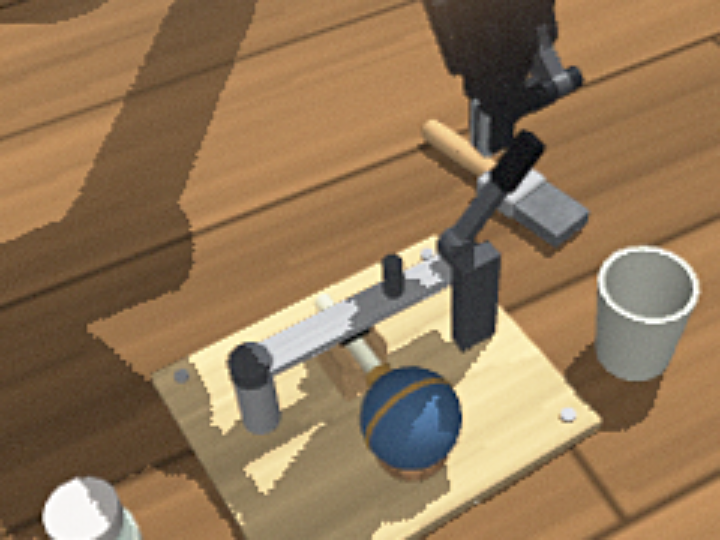

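```bash
python3 - <<'E'
from h import *
s=cv2.imread('pics/s10.png')[40:290,420:620];cv2.imwrite('pics/s10z.png',cv2.resize(s,None,fx=2.4,fy=2.4,interpolation=cv2.INTER_CUBIC))
s=manip.get_state();M=Rt(s);x=s['position']
for dz in(-.011,.011):
  for dy in (-.0145,.0145):
      X=x+M@[.173,dy,dz];print(dz,dy,X,(((pr('scene',X)-[170,110]+.5)*3-.5)-[420,40])*2.4)
E
```

```text
-0.011 -0.0145 [0.5898 0.0689 0.1649] [168.7133 203.5653]
-0.011 0.0145 [0.6187 0.0717 0.1649] [236.0895 267.3089]
0.011 -0.0145 [0.5919 0.047  0.1649] [ 99.3265 236.3211]
0.011 0.0145 [0.6208 0.0497 0.1649] [165.8675 301.5927]
```

View pics/s10z.png

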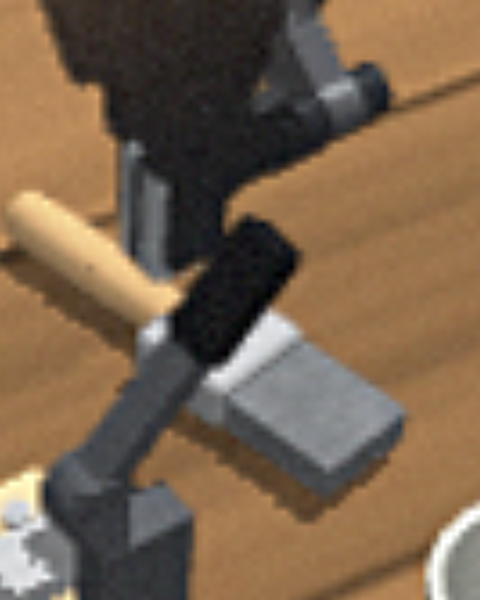

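Request:
{"fn": "arm_command", "kwargs": {"targets": [{"dp": [0.01, 0, 0], "turn": [0, 0, 0], "grip": -1}, {"dp": [0.01, 0, 0], "turn": [0, 0, 0], "grip": -1}, {"dp": [0.006, 0, -0.005], "turn": [0, 0, 0], "grip": -1}, {"dp": [0.006, 0, -0.005], "turn": [0, 0, 0], "grip": -1}, {"dp": [0.006, 0, -0.005], "turn": [0, 0, 0], "grip": -1}, {"dp": [0, 0, 0], "turn": [0, 0, 0], "grip": -1}, {"dp": [0, 0, 0], "turn": [0, 0, 0], "grip": -1}]}}

```text
clock: 10.35
position: [0.6036, 0.0748, 0.2993]
ee_rot: [0.523, 0.476, 0.523, -0.476]
contact_force: [-0.4, 0.4, -0.3]
width: -0.0003
```

```bash
python3 st.py 11
```

```text
[0.6036 0.0748 0.2993] [-0.3706  0.4234 -0.3151] 10.35
pivot in tool [-0.     -0.0037  0.1935] tool y yaw 5.402395734376736
```

View pics/s11.png

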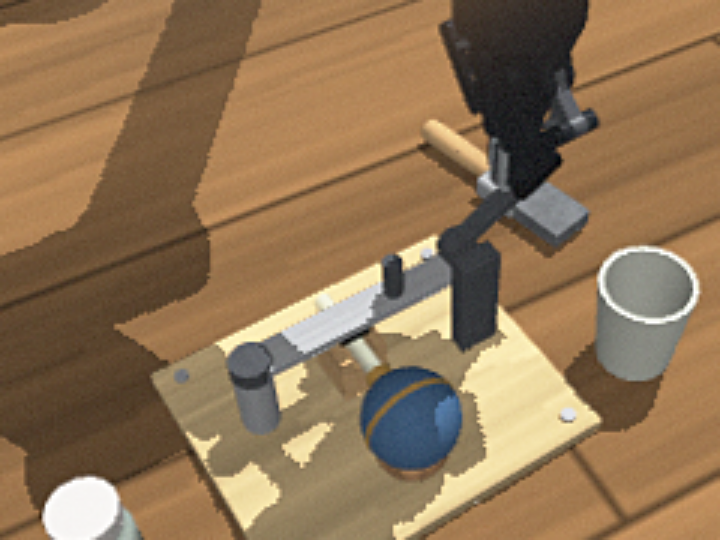

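Request:
{"fn": "arm_command", "kwargs": {"targets": [{"dp": [0.006, 0, -0.005], "turn": [0, 0, 0], "grip": -1}, {"dp": [0.006, 0, -0.005], "turn": [0, 0, 0], "grip": -1}, {"dp": [0.006, 0, -0.005], "turn": [0, 0, 0], "grip": -1}, {"dp": [0.006, 0, -0.005], "turn": [0, 0, 0], "grip": -1}, {"dp": [0.005, 0, -0.004], "turn": [0, 0, 0], "grip": -1}, {"dp": [0, 0, 0], "turn": [0, 0, 0], "grip": -1}, {"dp": [0, 0, 0], "turn": [0, 0, 0], "grip": -1}]}}

```text
clock: 11.15
position: [0.601, 0.0991, 0.27]
ee_rot: [0.522, 0.476, 0.524, -0.476]
contact_force: [-0.0, -0.1, 0.9]
width: -0.0004
```

Request:
{"fn": "arm_command", "kwargs": {"targets": [{"dp": [0.001, 0, 0], "turn": [0, 0, 0], "grip": -1}, {"dp": [0.001, 0, 0], "turn": [0, 0, 0], "grip": -1}, {"dp": [0, 0, 0], "turn": [0, 0, 0], "grip": -1}]}}

```text
clock: 11.45
position: [0.601, 0.0989, 0.2698]
ee_rot: [0.522, 0.476, 0.523, -0.476]
contact_force: [-2.3, 1.1, 7.6]
width: 0.0002
```

Request:
{"fn": "arm_command", "kwargs": {"targets": [{"dp": [0.001, 0, 0], "turn": [0, 0, 0], "grip": -1}, {"dp": [0.001, 0, 0], "turn": [0, 0, 0], "grip": -1}, {"dp": [0, 0, 0], "turn": [0, 0, 0], "grip": -1}, {"dp": [0, 0, 0], "turn": [0, 0, 0], "grip": -1}]}}

```text
clock: 11.85
position: [0.6009, 0.099, 0.2696]
ee_rot: [0.523, 0.477, 0.523, -0.476]
contact_force: [-5.4, 0.8, 16.2]
width: 0.0002
```

```bash
python3 st.py 12
```

```text
[0.6009 0.099  0.2696] [-5.3591  0.7894 16.1634] 11.85
pivot in tool [-0.0004 -0.003   0.2178] tool y yaw 5.3457032577287835
```

View pics/s12.png

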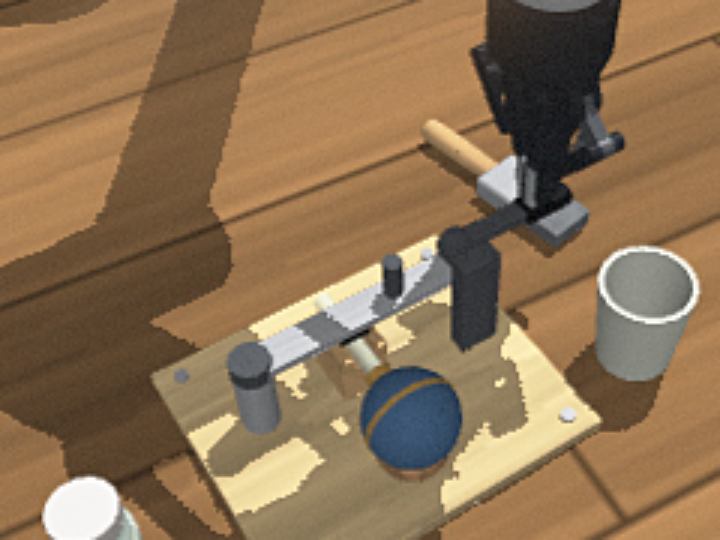

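Lever is hard on its stop (16 N with no further travel). I'll lift straight up and look.

Request:
{"fn": "arm_command", "kwargs": {"targets": [{"dp": [-0.005, 0, 0], "turn": [0, 0, 0], "grip": -1}, {"dp": [-0.02, 0, 0], "turn": [0, 0, 0], "grip": -1}, {"dp": [-0.035, 0, 0], "turn": [0, 0, 0], "grip": -1}, {"dp": [-0.035, 0, 0], "turn": [0, 0, 0], "grip": -1}, {"dp": [-0.02, -0.03, 0], "turn": [0, 0, 0], "grip": -1}, {"dp": [0, -0.045, 0], "turn": [0, 0, 0], "grip": -1}, {"dp": [0, -0.045, 0], "turn": [0, 0, 0], "grip": -1}, {"dp": [0, -0.045, 0], "turn": [0, 0, 0], "grip": -1}]}}

```text
clock: 12.75
position: [0.4354, 0.0829, 0.3813]
ee_rot: [0.523, 0.476, 0.523, -0.476]
contact_force: [0.8, -0.2, 0.2]
width: 0.0006
```

Request:
{"fn": "arm_command", "kwargs": {"targets": [{"dp": [0, -0.04, -0.02], "turn": [0, 0, 0], "grip": -1}, {"dp": [0, -0.02, -0.04], "turn": [0, 0, 0], "grip": -1}, {"dp": [0, 0, -0.045], "turn": [0, 0, 0], "grip": -1}, {"dp": [0, 0, -0.045], "turn": [0, 0, 0], "grip": -1}, {"dp": [0, 0, -0.045], "turn": [0, 0, 0], "grip": -1}, {"dp": [0, 0, -0.045], "turn": [0, 0, 0], "grip": -1}, {"dp": [0, 0, 0], "turn": [0, 0, 0], "grip": -1}, {"dp": [0, 0, 0], "turn": [0, 0, 0], "grip": -1}]}}

```text
clock: 13.55
position: [0.3545, 0.3169, 0.3811]
ee_rot: [0.523, 0.475, 0.524, -0.476]
contact_force: [-0.4, -0.1, 0.5]
width: -0.0
```

```bash
python3 st.py 13
```

```text
[0.3545 0.3169 0.3811] [-0.3671 -0.1365  0.4567] 13.55
pivot in tool [0.0001 0.2207 0.4585] tool y yaw 5.51605971976881
```

View pics/s13.png

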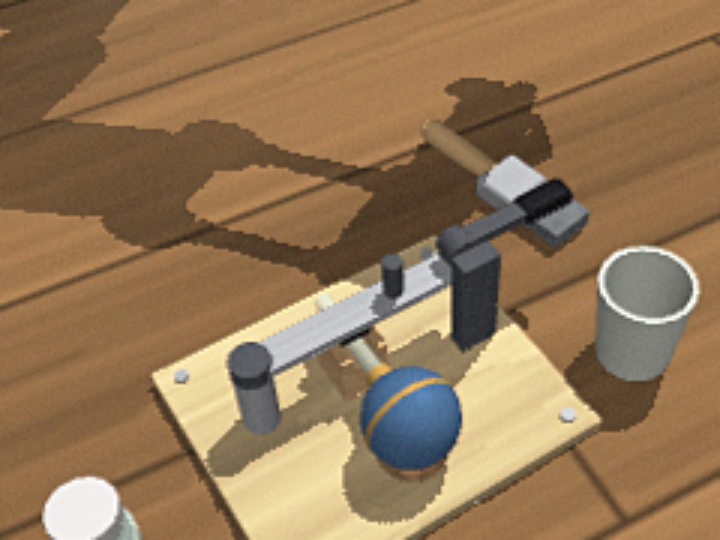

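View pics/t13.png

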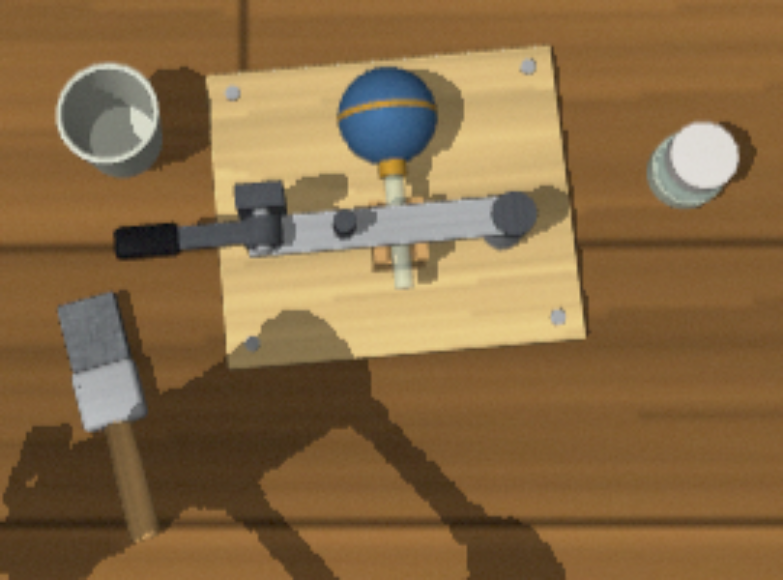

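```bash
python3 - <<'E'
from h import *
S3=lambda x,y:((x+.5)/3-.5+170,(y+.5)/3-.5+110)
X,e=tri(T(345,217),S3(392,260));d=X[:2]-piv;print(X,e,np.degrees(np.arctan2(d[1],d[0])))
a,e=tri(T(116,229),S3(572,187));print("lever outer +x top corner",a,e)
for th in(0,.08,.15,.3):
  A=lev(th,.09,.01,.01);print(th,A,(pr('scene',A)-[170,110]+.5)*3-.5,(pr('top',A)-[220,120]+.5)*2.9-.5)
a=cv2.imread('pics/top0.png');print()
t=cv2.imread('pics/t13.png');c=cv2.resize(a[120:320,220:490],None,fx=2.9,fy=2.9)
bl=lambda i:cv2.moments(((i[...,0].astype(int)>i[...,2]+30)).astype('uint8'),True)
for i in(t,c): m=bl(i[50:180,320:460]);print("ball px",m['m10']/m['m00'],m['m01']/m['m00'])
E
```

```text
[ 0.6111 -0.0137  0.1039] [np.float64(0.13291704196956977), np.float64(0.21132466773925224)] 93.90973799350674
lever outer +x top corner [0.6064 0.1249 0.097 ] [np.float64(0.3803940097606923), np.float64(0.5675641455938321)]
0 [0.6098 0.1269 0.096 ] [575.3708 190.4954] [112.1935 223.2479]
0.08 [0.6099 0.1258 0.1032] [575.1044 183.6212] [112.1894 220.9996]
0.15 [0.61   0.1244 0.1093] [574.2995 177.8829] [112.9875 218.9632]
0.3 [0.6103 0.1199 0.1222] [570.7433 166.6115] [117.2713 214.4283]

ball px 66.70587253920587 66.08058058058059
ball px 66.47733378106112 66.0005036937542
```

Strap is at its stop, the lever's end stands at 97 mm (96 when fully down), and the ball has not moved. Handing in.

```bash
python3 -c "
from rig import manip
print(manip.sign_off())"
```

```text
the job is handed in; nothing more can be done
None
```

The stem clamp is shut and the job is handed in at about 13.7 s of the 48 s; the rig gave no verdict. With the gripper closed as a finger, I pushed the strap round by its peg to its stop. I then pressed the raised lever down until it took 16 N with no further travel, and drew the arm clear.

My last checks, from both cameras, after the arm was clear:
- **Strap:** the peg measured 93.9° against 94.3° predicted for the stop, so it is within about 0.01 rad.
- **Lever:** the top corner at the grip's end measured 97 mm high, against 96 mm when fully down. That is about 0.01 rad above its stop.
- **Bauble:** the ball's outline in the top view shifted by about 0.2 of an enlarged pixel, which is under 0.1 mm.
- **Jar, cup and brush:** they look unmoved in the pictures. I did not measure them.
- **Arm:** it was well clear of everything, with only noise on the force reading.

Three things disagreed with what I expected:
- The lever started at about 0.83 rad, not the fully raised 1.0 rad. That is still well above the 0.35 rad it needed.
- Single-view plate corners differed by 2 to 10 mm between the cameras, so I used points measured across both views.
- The same lever corner was about 3 mm off its predicted place sideways. I put that down to reading the corner in the picture.

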